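# Refit the lever on a filtration manifold's main valve

### The job

The blue-gripped lever of the filtration manifold's main valve is lying in the steel tray after cleaning; put it back on the valve's splined brass stem, which was left somewhere part-way open. Turn the lever lightly on the stem until its bore finds the splines and let it go fully home on the shoulder, then swing it to open the valve, arm in line with the outlet pipe, and let go. A light push is enough: never force it onto the splines or hard against the stop, and leave the other things on the bench and in the tray where they are.

Things in the scene. Friction and masses are not known exactly. Their poses are not given: they have to be found in the camera images.
- lever: Loose steel valve lever with blue grip, 0.18 to 0.36 kg, lying flat in the tray, bore upright. Origin: on the bore's axis at the hub's underside; z up the bore, x from hub along the arm. Octagonal hub 36 mm across flats, 36 mm tall, with broad flats 28 mm long at y = +-18 mm that suit a grip from above. Arm 18 mm wide, z 6 to 14 mm, to x = 75; blue grip 22 mm wide, z 0 to 16 mm, x = 70 to 132 mm.
- bore (a point): Centre of the lever's bore at the hub's top, 36 mm above the lever's origin. The bore goes right through: six internal teeth with tips 8.2 mm and roots 13 mm from the axis; the slot opposite the arm is blocked, so it fits the stem one way round only, with about 0.6 mm radial and 0.06 rad rotational play either way.
- lever_end (a point): Point at the outer end of the lever's blue grip: x = 130, y = 0, z = 8 mm in the lever's frame.
- manifold: Steel filtration manifold fixed to the bench. Origin: on the bench under the valve stem's axis; z up, y along the pipe (radius 19 mm, axis 48 mm high). To -y of the valve a bar with three capped funnels: the nearest 185 mm from the stem, 35 mm in radius, 227 mm tall; to +y the outlet pipe. The valve reaches 42 mm from the stem's axis and lies below the shoulder.
- seat (a point): Centre of the shoulder (21 mm radius) at the stem's foot, on the stem's upright axis, 92 mm above the bench; axes as the manifold's. The hub's underside rests here when fully home. Five splines 4 mm wide, out to 12 mm from the axis, stand from here to 14 mm up, 60 degrees apart, one left out. A lever at a wrong angle rests on their ends, 14 mm too high; at the right angle it drops home.
- stem_tip (a point): Top of the brass stem, 33 mm above the seat: a 6 mm cone (3.5 mm radius at its top) on a plain core of 7.6 mm radius; a black slot across it lies along the fitted arm. The stem turns on its axis against a steady 0.3 N m between firm stops; its angle is not measured. 0 = shut: arm along the manifold's -x, across the pipe. 1.571 rad = open, clockwise from above. It was left between 0.08 and 1.25 rad.
- outlet (a point): Bend of the outlet pipe, on the pipe's axis, 120 mm along the manifold's +y from the stem, 48 mm above the bench, where the pipe turns down into the bench. The lever's arm points from the stem over this bend when the valve is open; that is also a firm stop.
- tray: Fixed steel tray, 300 x 240 mm, floor 4 mm thick, rim 14 mm high. Origin: underside centre, long side along x.
- gasket: Loose black rubber ring, 48 mm across, 6 mm thick, in the tray.
- forceps: Loose steel forceps, 115 mm long, 6 mm thick, in the tray.
- stain: Loose amber reagent bottle, 60 mm across, 130 mm tall.
- cup: Loose specimen jar with a red cap, 60 mm across, 65 mm tall.
- dish: Loose covered culture dish, 92 mm across, 15 mm tall.
- slidebox: Loose white slide box with a blue lid, 92 x 172 x 38 mm.
- tuberack: Loose white tube rack, 75 x 200 mm, 100 mm tall.
- coverglass: Loose small red carton, 26 x 80 x 26 mm.
There are look-alikes about, which are no part of the job. There is more than one size of the lever; the one meant has the size given above.

How it is judged:
On the way, in this order (a step that is already met when the one before it is completed fails the run):
1. the lever is fully home on the splined stem (hub underside within 3 mm of the shoulder, bore within 3 mm of the stem's axis) (z of lever in the frame of seat between -0.003 and 0.003 m and horizontal distance between lever and seat below 0.003 m and angle between lever's own z axis and vertical below 0.08 rad), for 0.2 s.
2. the lever is swung open, its arm in line with the outlet pipe (within about 8 degrees), still fully home (z of lever in the frame of seat below 0.003 m and horizontal distance between lever and seat below 0.003 m and y of lever_end in the frame of seat above 0.1 m and x of lever_end in the frame of seat between -0.018 and 0.018 m), for 0.2 s.
At the end, for the whole second after the job is handed in: The lever sits fully home on the stem (hub underside within 3 mm of the shoulder, bore within 3 mm of the stem's axis, tilt under 0.08 rad), its arm along the outlet pipe (end of the arm within 18 mm of the pipe's line, about 8 degrees), at rest and released (all of step 2 and z of lever in the frame of seat above -0.003 m and angle between lever's own z axis and vertical below 0.08 rad and linear speed of lever below 0.02 m/s); the robot touches nothing.
It fails at once if the lever is forced onto the stem: not yet home, it is pressed on the spline ends with more than 45 N (contact force between lever and manifold above 45 N and z of lever in the frame of seat above 0.005 m).
It fails at once if the lever is wrenched on the valve: its splines, bore and shoulder bear more than 150 N in all (the splines, 10 mm from the axis, take about 13 times the force at the end of the arm) (contact force between lever and manifold above 150 N).
It fails at once if something else on the bench or in the tray is pushed more than 25 mm away (distance of any of gasket, forceps, stain, cup, dish, slidebox, tuberack, coverglass from where it was at the start of the episode above 0.025 m).
It also fails if it takes over 72 s, if anything falls off the work surface, if the arm or the gripper's body presses on something with over 40 N, if the wrist force passes 120 N, or if a joint passes its speed limit or range.

### The arm

A 6-joint arm with a two-finger parallel gripper is mounted at the origin on the work surface. World frame = base frame: x ahead of the robot, y to its left, z up, the work surface at z = 0. Lengths are in m, angles in rad, forces in N, time in s.
With the tool pointing down it reaches from about 0.25 to 0.775 m from the base axis. Payload 4 kg.
Tool frame: the origin (TCP) lies midway between the tips of the shut fingers; the grasp point (between the pads) lies robot.grip_point_offset behind it (robot.grip_point_offset is the distance from the TCP to the grasp point, in m); z points along the fingers, x is the direction in which the jaws open and shut, and the axes are right-handed (so a half turn about z gives the same grasp; the last joint's range is limited). The gripper opens to 94 mm and grips with 3 to 60 N. Pads are 16 mm wide; open, the fingers measure 119 mm over their backs; the gripper's body (75 mm by 177 mm) begins 78 mm behind the grasp point.
Start: joints at [1.21, 0.087, 1.371, -0, 1.684, -0.103], TCP at [0.14, 0.532, 0.206] pointing down, gripper open.
Joint ranges: [-3.1, 3.1], [-0.76, 2.03], [0.27, 2.55], [-1.08, 4.22], [0.17, 2.65], [-2.57, 2.57]. Speed limits (rad/s): [2.79, 2.79, 3.14, 3.14, 3.14, 3.14].

### API

Orientations are given as [roll, pitch, yaw] about the fixed x, y, z axes, in that order (R = Rz(yaw) Ry(pitch) Rx(roll)).
In Python, from bench import robot, optics, finder gives the robot as it stands. The module is installed in compiled form; this text tells all that it offers.
- The arm moves only by the tool arm_command, never from a script. Its argument "plan" is a list of rows, each a list of 5 numbers: the opening, from 0 (shut) to 1 (fully open), then the shift along the world's x, y, z in m, then the turn about the world's z in degrees. A call has 1 to 10 rows; each row is the pose to reach, as a shift and turn from the pose commanded when the call began; what a row does not reach only later rows make up. A row lasts 1/8 s, in which the tool goes at most 62.5 mm and 10.7 degrees, less where a joint would pass 70% of its speed; a pose out of reach is approached as far as the arm can. A call with a gripper value outside its range is refused whole. The fingers move at their own pace and stop on an object; the grip force is fixed at half the most. Time passes only in rows, so rows that repeat a pose let the fingers close. It gives the time, the measured TCP pose, the force and the opening at its end, in the units of the state.
- robot.get_obs(): the state, without advancing time (a new reading comes with each control period).
- optics.snapshot(name): name is "side" or "top" or "wrist"; returns a dict with "image" (400x640x3 uint8, red, green, blue), "fx", "fy", "cx", "cy" (pixels), "dist" ([k1, k2, p1, p2, k3] as OpenCV has them; the pictures are not rectified), "position" and "rotation" of the camera in the world; the wrist camera has in their place "hand_eye" (4x4, takes a point from camera to tool coordinates, whose origin is the TCP and whose axes are the tool frame's). Camera axes: x right, y down, z forward; pixel columns grow to the right and rows downward; lengths in m; the calibration is good to about 2 mm. A picture is of the moment at which its call begins: read the wrist's pose just before it. There is no depth.
- robot.close_job(): hands the job in, once; it reports no verdict.
Trained networks look in the newest picture that a camera, given by its name, has taken for a name from the list of things; names that differ only in an ending like _2 or _b are one class to them, and where a whole thing is asked for, a point or a joint stands for the part that bears it (a point fixed in the world has none). Each returns a list of dicts, best first, with "p" (0 to 1); they miss things now and then, are a little off and sometimes report something else, mostly with a low value. They report only what shows in the picture. A call takes as long as a camera call. They do not tell look-alikes from the thing itself.
- finder.masks_of(label, camera): "pixels" (400x640 bool, what is visible of it) and "extent" ([left, top, right, bottom] in pixels, round what is visible of it).
The state is a dict: "time": time; "joint_positions": joint angles; "qvel": joint speeds; "joint_torque": joint torques, N m; "tool_pos": TCP position; "ee_rot": TCP orientation; "wrist_force": force on the tool from outside, world axes, zero at the start; "wrist_torque": the same for the moment, N m; "width": finger opening in m.
Only numpy, scipy, OpenCV 4.12 (cv2) and the standard library are available. Lean on these libraries where they do the work, as an engineer would, in place of code of your own. Each camera call takes 0.05 s, during which the arm holds its last target.

## Working session

There is one attempt and no reset: what is moved stays moved. The work goes in short steps, Python scripts to look and compute and a tool call to move; the robot and the scene stay as the last step left them, time stands still between calls to the robot, and variables do not carry over. Pictures are saved under pics/ and viewed, and the job is handed in when it is done.

Besides the shell and the picture viewer there is one more tool, called by a JSON object that holds its "api" and its "payload". arm_command: Moves the arm, as the interface text tells. Its arguments: {"type":"object","properties":{"plan":{"type":"array","items":{"type":"array","items":{"type":"number"}}}},"required":["plan"]}

```bash
mkdir -p pics; ls
python3 - <<'E'
from bench import robot, optics, finder
import cv2
o=robot.get_obs(); print(o); print(robot.grip_point_offset)
for n in ["top","side","wrist"]:
    s=optics.snapshot(n); cv2.imwrite(f"pics/{n}0.png",s["image"][:,:,::-1])
    print({k:v for k,v in s.items() if k!="image"})
E
```

```text
pics
{'time': 0.0, 'joint_positions': array([ 1.20989796e+00,  8.79269056e-02,  1.37223940e+00, -1.32284857e-05,
        1.68359345e+00, -1.03123315e-01]), 'qvel': array([ 0.00037171,  0.00096535, -0.00032151,  0.00075154, -0.00179815,
        0.00213842]), 'joint_torque': array([ 3.31996789e-04, -3.40174341e+01, -3.02431440e+01,  7.18756858e-02,
        3.27566173e-02, -1.35870214e-04]), 'tool_pos': array([0.14003863, 0.53130794, 0.20432707]), 'ee_rot': array([-3.14138265e+00,  2.15694362e-03,  1.31302003e+00]), 'wrist_force': array([-0.38091648,  0.38818307,  0.6856566 ]), 'wrist_torque': array([-0.00415313, -0.02675769,  0.04165018]), 'width': 0.09371199674234751}
0.0188
{'fx': 444.08574654195195, 'fy': 444.08574654195195, 'cx': 319.17786989107196, 'cy': 195.03702653445023, 'dist': array([-0.01508955,  0.        ,  0.        ,  0.        ,  0.        ]), 'position': array([0.28812977, 0.06416826, 1.29601369]), 'rotation': array([-2.93686504,  0.00543764, -1.61564793])}
{'fx': 432.6610236929096, 'fy': 432.6610236929096, 'cx': 319.6015432276023, 'cy': 194.84112389912846, 'dist': array([-0.05419359,  0.        ,  0.        ,  0.        ,  0.        ]), 'position': array([-0.19267303,  0.79624575,  1.25550249]), 'rotation': array([-2.41294387,  0.00665267, -2.37471526])}
{'fx': 307.60450515820327, 'fy': 307.60450515820327, 'cx': 323.5620813810901, 'cy': 203.05345464347738, 'dist': array([-0.00025131,  0.        ,  0.        ,  0.        ,  0.        ]), 'hand_eye': array([[ 9.99999794e-01,  4.56337325e-04, -4.51518310e-04,
        -6.73429258e-04],
       [-3.06909051e-04,  9.57601640e-01,  2.88095477e-01,
        -8.39723599e-02],
       [ 5.63843394e-04, -2.88095280e-01,  9.57601583e-01,
        -1.79832099e-01],
       [ 0.00000000e+00,  0.00000000e+00,  0.00000000e+00,
         1.00000000e+00]])}
```

View pics/top0.png

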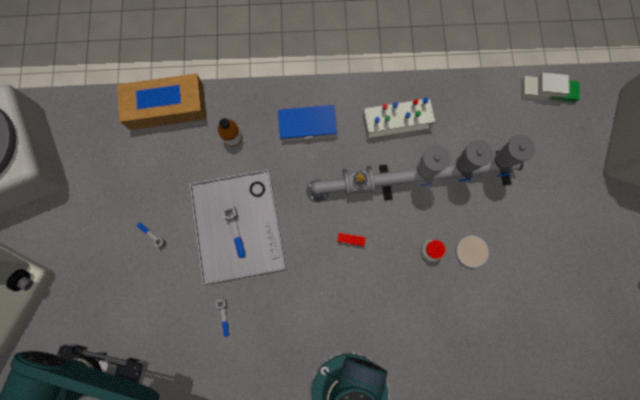

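View pics/side0.png

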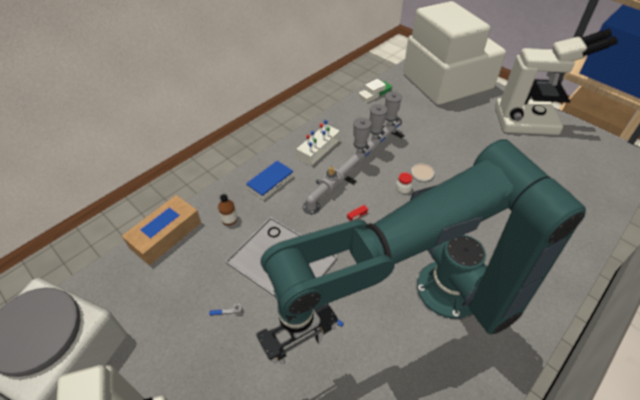

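View pics/wrist0.png

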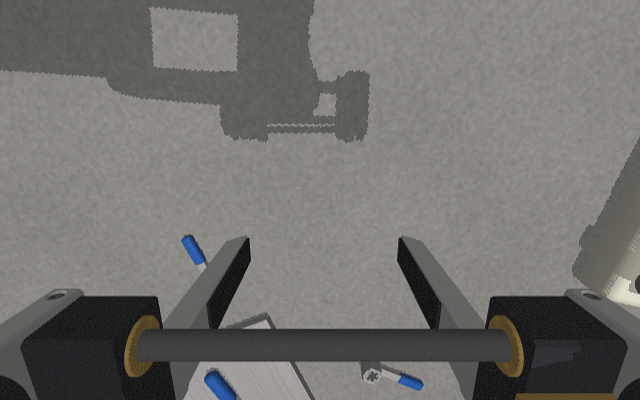

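```bash
cat > h.py <<'E'
from bench import robot, optics, finder
import cv2, numpy as np
from scipy.spatial.transform import Rotation as Ro
def pose(s,o=None):
    if "hand_eye" in s:
        T=np.eye(4);T[:3,:3]=Ro.from_euler('xyz',o["ee_rot"]).as_matrix();T[:3,3]=o["tool_pos"]
        T=T@s["hand_eye"]; return T[:3,:3],T[:3,3]
    return Ro.from_euler('xyz',s["rotation"]).as_matrix(),np.array(s["position"])
def K(s): return np.array([[s["fx"],0,s["cx"]],[0,s["fy"],s["cy"]],[0,0,1.]])
def ray(s,px,o=None):
    R,p=pose(s,o)
    u=cv2.undistortPoints(np.array(px,float).reshape(-1,1,2),K(s),np.array(s["dist"]))[:,0]
    return p,(R@np.c_[u,np.ones(len(u))].T).T
def atz(s,px,z,o=None):
    p,d=ray(s,px,o); return p+d*((z-p[2])/d[:,2])[:,None]
def proj(s,P,o=None):
    R,p=pose(s,o); c=(np.atleast_2d(P)-p)@R
    return cv2.projectPoints(c,np.zeros(3),np.zeros(3),K(s),np.array(s["dist"]))[0][:,0]
def crop(im,x0,y0,x1,y1,f,name):
    cv2.imwrite("pics/"+name,cv2.resize(np.ascontiguousarray(im[y0:y1,x0:x1,::-1]),None,fx=f,fy=f,interpolation=cv2.INTER_CUBIC))
E
python3 - <<'E'
from h import *
s=optics.snapshot("top")
crop(s["image"],190,165,290,290,6,"lev.png"); crop(s["image"],300,140,420,215,6,"valve.png")
print(atz(s,[(231,213),(239,246),(222,317),(150,235)],0.02))
for l in ["lever","manifold","seat","stem_tip","outlet","bore","lever_end"]:
    for c in finder.masks_of(l,"top")[:5]:
        ys,xs=np.nonzero(c["pixels"]); print(l,round(c["p"],2),np.array(c["extent"]),xs.mean().round(1),ys.mean().round(1),len(xs))
E
```

```text
[[0.51151216 0.31840832 0.02      ]
 [0.41441491 0.2958821  0.02      ]
 [0.2190654  0.34507963 0.02      ]
 [0.45764724 0.55351456 0.02      ]]
lever 0.93 [217.9 209.3 250.6 256.5] 234.8 229.3 544
lever 0.69 [217.6 299.5 229.8 334.8] 223.3 316.8 172
manifold 0.73 [306.1 134.7 538.5 202.7] 432.0 169.2 5481
manifold 0.34 [454.1 236.6 490.2 269.1] 471.1 250.7 799
seat 0.8 [306.9 138.3 535.4 203.3] 431.9 169.2 5633
stem_tip 0.83 [309.9 135.9 534.8 200.6] 433.2 169.1 5254
outlet 0.97 [308.  132.1 536.1 203.9] 433.1 169.2 5676
outlet 0.19 [188.3 169.7 288.2 284.7] 236.3 226.5 8169
bore 0.74 [224.1 205.5 247.8 256.1] 234.4 229.1 430
bore 0.7 [218.7 299.2 229.2 334. ] 222.9 314.7 152
bore 0.55 [137.2 223.4 167.3 247.7] 152.0 235.3 179
lever_end 0.97 [225.6 207.2 251.3 256.1] 234.8 230.1 422
lever_end 0.76 [212.  297.1 228.8 332.7] 222.9 313.6 273
lever_end 0.55 [136.2 220.  167.1 245.3] 151.9 235.3 204
lever_end 0.15 [307.5 135.8 535.8 201.2] 432.4 169.2 5292
```

View pics/lev.png

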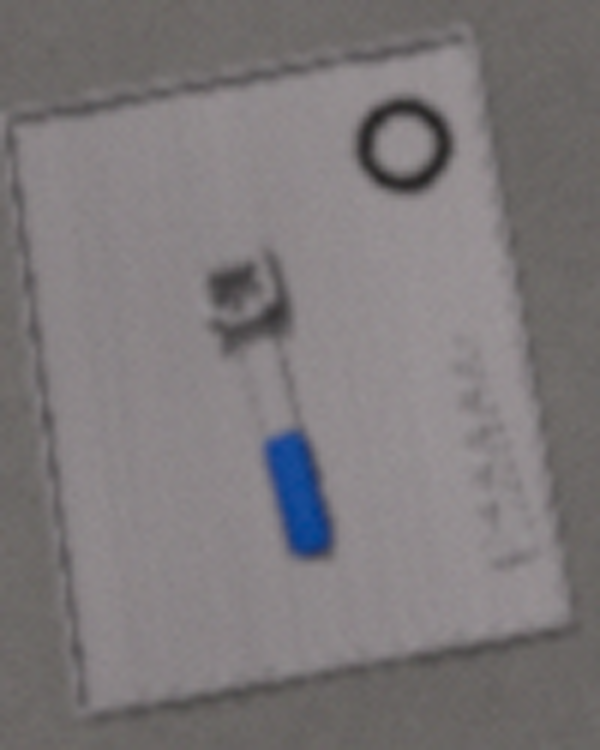

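View pics/valve.png

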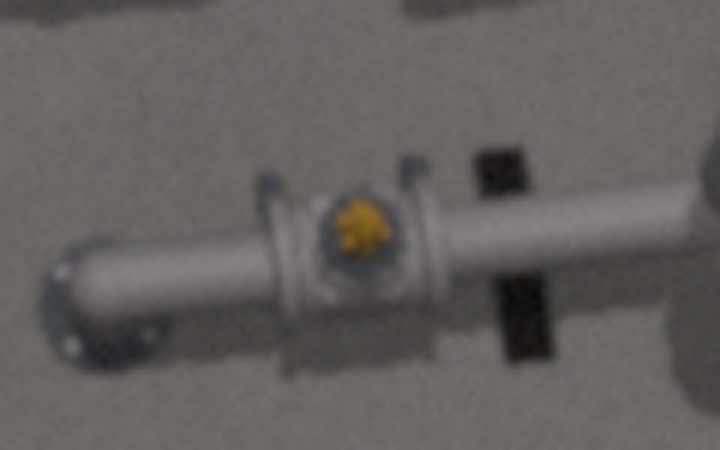

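Run:
```python
from h import *
s=optics.snapshot("top")
print("stem",atz(s,[(360.3,178)],0.125))
c=lambda x,y:(x/6+190,y/6+165)
print("lever end, grip start",atz(s,[c(310,550),c(288,438)],0.02), "hubtop", atz(s,[c(238,290)],0.04))
c=lambda x,y:(x/6+300,y/6+140)
print("pipe",atz(s,[c(100,285),c(265,275),c(450,235),c(680,220)],0.067))
```

```text
stem [[ 0.57336428 -0.0539718   0.125     ]]
lever end, grip start [[0.38363843 0.28852327 0.02      ]
 [0.43756304 0.29856663 0.02      ]] hubtop [[0.50721583 0.31825837 0.04      ]]
pipe [[ 0.56550652  0.06553961  0.067     ]
 [ 0.566756   -0.0126395   0.067     ]
 [ 0.58215258 -0.10139564  0.067     ]
 [ 0.58444477 -0.21103149  0.067     ]]
```

{"api": "arm_command", "payload": {"plan": [[1,0.05,-0.03,0.05,4],[1,0.1,-0.06,0.08,8],[1,0.15,-0.09,0.08,12],[1,0.2,-0.12,0.08,16],[1,0.25,-0.15,0.08,20],[1,0.3,-0.18,0.08,24],[1,0.34,-0.2,0.08,28],[1,0.36,-0.215,0.08,28],[1,0.36,-0.215,0.08,28],[1,0.36,-0.215,0.08,28]]}}

```text
time: 1.85
tool_pos: [0.4995, 0.3175, 0.2857]
ee_rot: [-3.141, -0.001, 1.802]
wrist_force: [0.7, -0.4, 0.4]
width: 0.0942
```

Run:
```python
from h import *
o=robot.get_obs(); s=optics.snapshot("wrist"); print(o["tool_pos"],o["ee_rot"],o["time"])
cv2.imwrite("pics/w1.png",s["image"][:,:,::-1])
```

```text
[0.49950256 0.31745266 0.28566098] [-3.14136533e+00 -6.97874569e-04  1.80236569e+00] 1.85
```

View pics/w1.png

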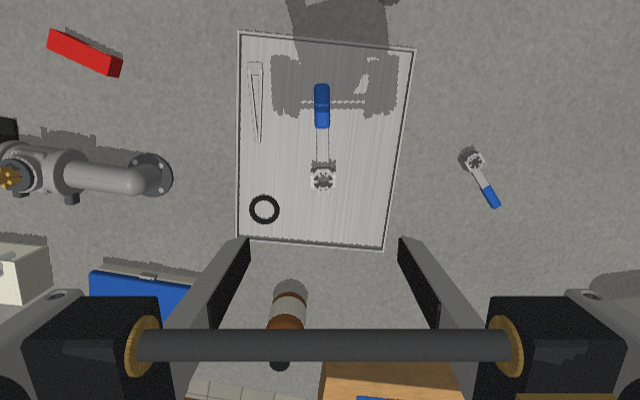

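Run:
```python
from h import *
o=robot.get_obs(); s=optics.snapshot("wrist")
crop(s["image"],285,75,360,200,5,"w1c.png")
```

```text
(no output)
```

View pics/w1c.png

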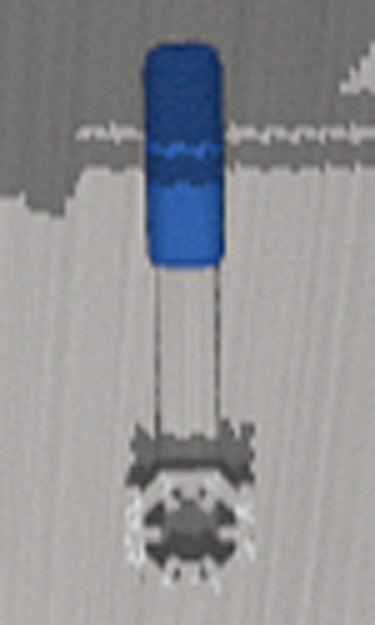

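Run:
```python
from h import *
o=robot.get_obs(); s=optics.snapshot("wrist")
h=atz(s,[(323,181.6)],0.04,o)[0]; e,g=atz(s,[(321.4,84),(322.4,128)],0.02,o)
for a in (e,g): print(a, np.linalg.norm((a-h)[:2]), np.degrees(np.arctan2(*(a-h)[1::-1])))
print(h, np.degrees(o["ee_rot"]))
for c in finder.masks_of("lever","wrist")[:4]: 
    m=c["pixels"].astype(np.uint8); print(c["p"],c["extent"],cv2.minAreaRect(np.argwhere(m)[:,::-1].astype(np.float32)))
```

```text
[0.38453631 0.28669857 0.02      ] 0.1308045339089654 -165.71665193777412
[0.44069547 0.30135066 0.02      ] 0.07276727721308579 -165.98729102606364
[0.51129734 0.31897032 0.04      ] [ 1.79975064e+02 -3.28917754e-02  1.03329126e+02]
0.72 [460.9, 150.3, 499.0, 207.6] ((482.2691955566406, 178.65382385253906), (62.958473205566406, 23.02005958557129), 56.3099365234375)
0.58 [307.8, 82.6, 335.6, 196.7] ((322.5, 139.0), (110.0, 25.0), 90.0)
0.54 [380.7, 0.0, 398.0, 5.9] ((388.0, 3.0), (6.0, 20.0), 90.0)
0.4 [246.6, 197.2, 279.7, 226.7] ((263.1000061035156, 210.20001220703125), (30.04163360595703, 26.87936019897461), 18.434947967529297)
```

{"api": "arm_command", "payload": {"plan": [[0.6,0.006,0.001,-0.05,1],[0.6,0.0115,0.0015,-0.1,1],[0.6,0.0115,0.0015,-0.15,1],[0.6,0.0115,0.0015,-0.2,1],[0.6,0.0115,0.0015,-0.2,1],[0.6,0.0115,0.0015,-0.2,1]]}}

```text
time: 2.8
tool_pos: [0.5126, 0.3193, 0.0879]
ee_rot: [3.138, -0.001, 1.82]
wrist_force: [0.0, -0.1, 0.4]
width: 0.0565
```

Run:
```python
from h import *
o=robot.get_obs(); s=optics.snapshot("wrist"); print(o["tool_pos"],o["ee_rot"],o["time"])
cv2.imwrite("pics/w2.png",s["image"][:,:,::-1])
print(proj(s,[[.5113,.319,.04]],o))
```

```text
[0.51258751 0.31929693 0.08789587] [ 3.13833917e+00 -8.56587691e-04  1.81982591e+00] 2.8
[[324.62467171 220.61587802]]
```

View pics/w2.png

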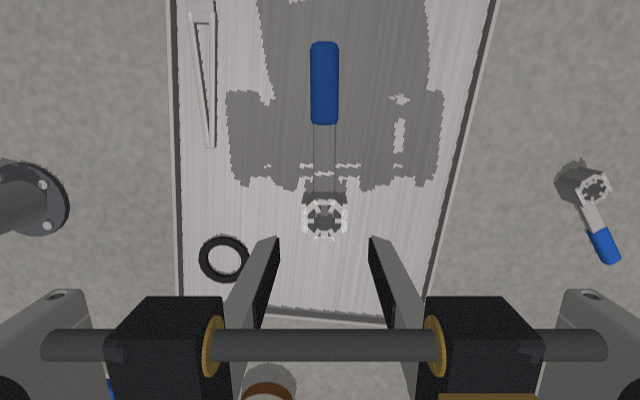

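{"api": "arm_command", "payload": {"plan": [[0.6,-0.001,0,-0.04,0],[0.6,-0.001,0,-0.074,0],[0.6,-0.001,0,-0.074,0],[0.35,-0.001,0,-0.074,0],[0.2,-0.001,0,-0.074,0],[0,-0.001,0,-0.074,0],[0,-0.001,0,-0.074,0],[0,-0.001,0,-0.074,0]]}}

```text
time: 3.85
tool_pos: [0.5123, 0.3193, 0.0142]
ee_rot: [3.137, -0.001, 1.819]
wrist_force: [-0.1, -0.1, 6.3]
width: 0.0361
```

Run:
```python
from h import *
o=robot.get_obs(); print(o["width"],o["tool_pos"],np.degrees(o["ee_rot"]),o["wrist_force"],o["wrist_torque"])
```

```text
0.03607085032513385 [0.51231444 0.31930754 0.01416622] [ 1.79736853e+02 -7.91565521e-02  1.04224676e+02] [-0.14271111 -0.12047873  6.2540802 ] [ 0.09803593  0.05423627 -0.11543437]
```

{"api": "arm_command", "payload": {"plan": [[0,0,0,0.03,0],[0,0,0,0.08,0],[0,0,0,0.13,0],[0,0.01,-0.05,0.18,0],[0,0.02,-0.1,0.19,0],[0,0.03,-0.15,0.19,0],[0,0.045,-0.2,0.19,0],[0,0.06,-0.25,0.19,0],[0,0.06,-0.285,0.19,0],[0,0.06,-0.285,0.19,0]]}}

```text
time: 5.1
tool_pos: [0.5702, 0.0308, 0.2002]
ee_rot: [-3.139, -0.0, 1.815]
wrist_force: [0.8, -0.3, -4.0]
width: 0.0359
```

{"api": "arm_command", "payload": {"plan": [[0,0,0,0,0],[0,0,0,0,0]]}}

```text
time: 5.35
tool_pos: [0.5705, 0.0346, 0.2012]
ee_rot: [-3.141, -0.001, 1.821]
wrist_force: [-1.0, -0.1, -3.0]
width: 0.0356
```

Run:
```python
from h import *
o=robot.get_obs(); s=optics.snapshot("wrist"); print(o["tool_pos"],np.degrees(o["ee_rot"]),o["time"],o["wrist_force"],o["wrist_torque"],o["width"])
cv2.imwrite("pics/w3.png",s["image"][:,:,::-1])
print(proj(s,[[.573,-.054,.125]],o))
```

```text
[0.5704525  0.03456514 0.20119509] [-1.79971745e+02 -4.04413742e-02  1.04326482e+02] 5.35 [-1.04302907 -0.05344619 -3.01007009] [ 0.09269159 -0.04933022  0.0535884 ] 0.03563290224169511
[[223.75822016 189.61145057]]
```

View pics/w3.png

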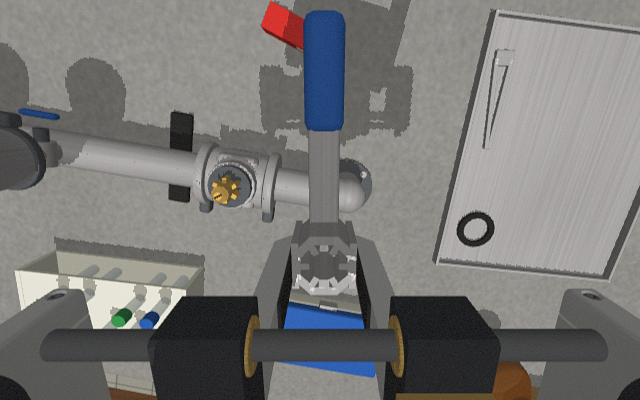

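Run:
```python
from h import *
s=optics.snapshot("wrist")
crop(s["image"],190,145,270,215,9,"w3c.png"); crop(s["image"],285,210,365,300,7,"w3d.png")
```

```text
(no output)
```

View pics/w3c.png

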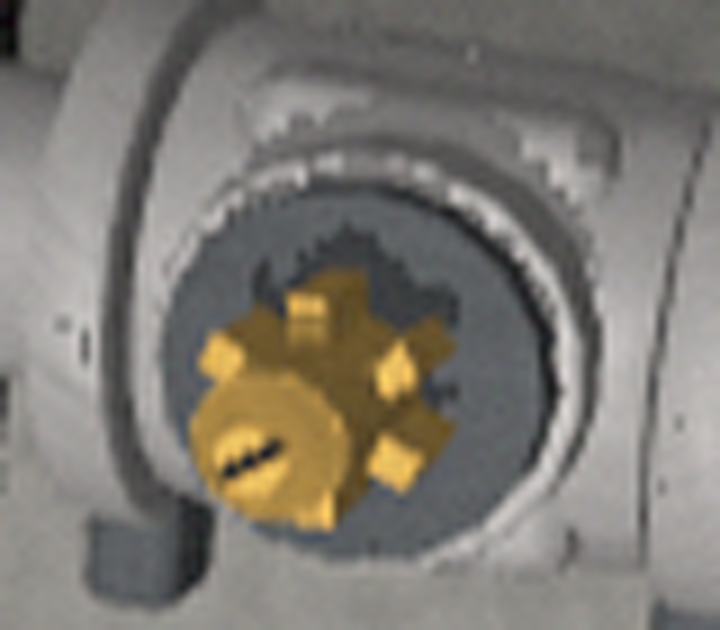

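View pics/w3d.png

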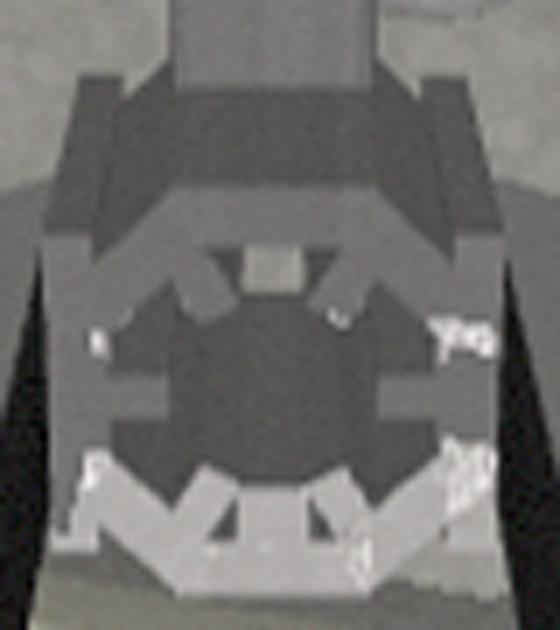

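Run:
```python
from h import *
from scipy.optimize import least_squares
o=robot.get_obs(); s=optics.snapshot("wrist")
c=lambda l:[(x/9+190,y/9+145) for x,y in l]
print("tip",atz(s,c([(252,460)]),.125,o),"shoulder",atz(s,c([(356,372)]),.092,o))
a,b=atz(s,c([(222,473),(283,445)]),.125,o); d=b-a; print("slot ang",np.degrees(np.arctan2(d[1],d[0])))
pts=np.array(c([(222,355),(307,303),(397,368),(397,462),(316,510)]))
def mod(p,r=.0098):
    an=p[2]+np.radians([120,60,0,-60,-120]); return np.c_[p[0]+r*np.cos(an),p[1]+r*np.sin(an),np.full(5,.106)]
f=lambda p:(proj(s,mod(p),o)-pts).ravel()
r=least_squares(f,[.573,-.054,2.25],x_scale=[.01,.01,.1]); print(r.x,np.degrees(r.x[2]),f(r.x).round(1))
# held lever bore: centre of top face at z
print("bore", atz(s,[(285+275/7,210+390/7)],o["tool_pos"][2]-.0102+.036,o), o["tool_pos"])
# pipe direction
I=s["image"]
```

```text
tip [[ 0.58019756 -0.05806199  0.125     ]] shoulder [[ 0.57943234 -0.05787314  0.092     ]]
slot ang 128.7968963220686
[ 0.57997471 -0.05823688  2.2846115 ] 130.898596714207 [ 0.5  0.2  0.2  1.3 -0.4 -0.1 -0.1 -0.3 -0.1 -1.1]
bore [[0.56912337 0.03370771 0.22717387]] [0.57057382 0.03449001 0.20137387]
```

{"api": "arm_command", "payload": {"plan": [[0,0.01,-0.01,0,-9],[0,0.02,-0.02,0,-18],[0,0.03,-0.03,-0.01,-27],[0,0.04,-0.04,-0.015,-36],[0,0.05,-0.05,-0.02,-45],[0,0.056,-0.054,-0.03,-54],[0,0.056,-0.054,-0.03,-61],[0,0.056,-0.054,-0.03,-64],[0,0.056,-0.054,-0.03,-64],[0,0.056,-0.054,-0.03,-64]]}}

```text
time: 6.75
tool_pos: [0.6268, -0.0203, 0.1715]
ee_rot: [3.141, -0.0, 0.703]
wrist_force: [-0.2, -0.1, -3.3]
width: 0.0356
```

Run:
```python
from h import *
o=robot.get_obs(); s=optics.snapshot("wrist"); print(o["tool_pos"],np.degrees(o["ee_rot"]),o["time"],o["wrist_force"],o["wrist_torque"],o["width"])
cv2.imwrite("pics/w4.png",s["image"][:,:,::-1])
p=proj(s,[[.580,-.058,.106]],o)[0]; print(p)
x,y=map(int,p); print(x-45,y-40); crop(s["image"],x-45,y-40,x+45,y+30,8,"w4c.png")
crop(s["image"],285,210,365,300,7,"w4d.png")
```

```text
[ 0.62675848 -0.02029552  0.17154997] [ 1.79993533e+02 -3.02559084e-03  4.03054917e+01] 6.75 [-0.16174726 -0.0939684  -3.25656732] [-0.16441414 -0.06582967  0.05720428] 0.035636802960947137
[252.65498376 212.41961708]
207 172
```

View pics/w4.png

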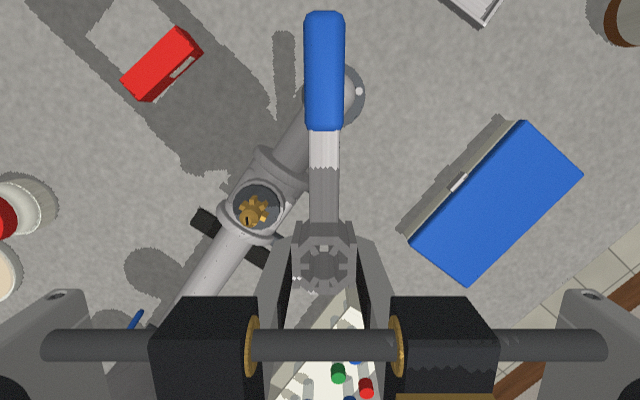

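View pics/w4c.png

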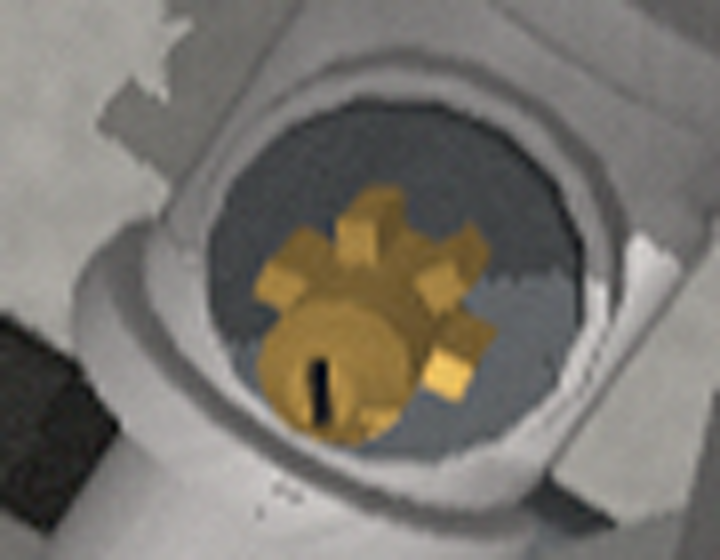

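View pics/w4d.png

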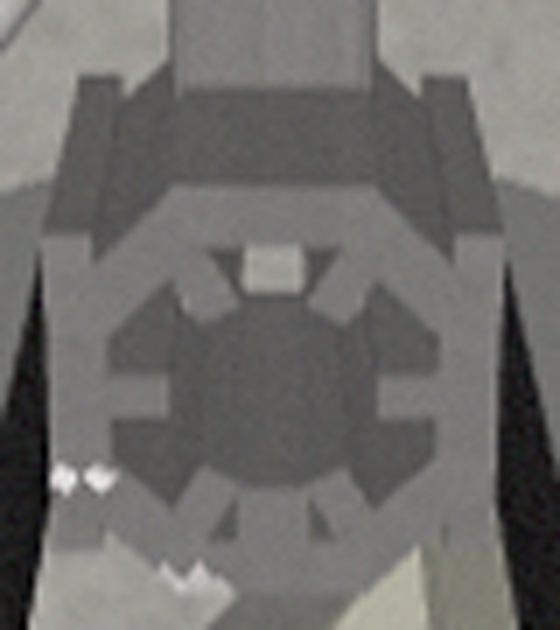

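Run:
```python
from h import *
from scipy.optimize import least_squares
o=robot.get_obs(); s=optics.snapshot("wrist")
c=lambda l:[(x/8+207,y/8+172) for x,y in l]
print("tip",atz(s,c([(320,391)]),.125,o),"shoulder",atz(s,c([(395,280)]),.092,o))
a,b=atz(s,c([(322,422),(318,358)]),.125,o); d=b-a; print("slot ang",np.degrees(np.arctan2(d[1],d[0])))
pts=np.array(c([(280,282),(357,238),(437,285),(448,375)]))
def mod(p,r=.0098):
    an=p[2]+np.radians([60,0,-60,-120]); return np.c_[p[0]+r*np.cos(an),p[1]+r*np.sin(an),np.full(4,.106)]
f=lambda p:(proj(s,mod(p),o)-pts).ravel()
r=least_squares(f,[.573,-.054,2.25],x_scale=[.01,.01,.1]); print(r.x,np.degrees(r.x[2]),f(r.x).round(1))
# bore fit: tooth tips circle on top face + left/right/top roots
q=[(285+275/7,210+395/7)]
h=atz(s,q,o["tool_pos"][2]-.0102+.036,o)[0]; print("bore",h,o["tool_pos"], (h-o["tool_pos"])[:2])
# check predicted lever model: hub top face corners
t=o["tool_pos"]; th=np.radians(130.3)
R=np.array([[np.cos(th),-np.sin(th)],[np.sin(th),np.cos(th)]])
for off in (0,.0013,.002):
  P=[[x+off,y] for x,y in [(.0082,0),(-.0082,0),(0,.0082),(0,-.0082),(.018,0),(-.018,0)]]
  W=np.c_[(R@np.array(P).T).T+t[:2],np.full(6,t[2]-.0102+.036)]
  print(off,((proj(s,W,o)-[285,210])*7).round(0).tolist())
```

```text
tip [[ 0.58017155 -0.05869314  0.125     ]] shoulder [[ 0.57991368 -0.05763411  0.092     ]]
slot ang 129.56589166999606
[ 0.58008656 -0.05869206  2.26449018] 129.74573011731664 [-0.2  0.1  0.   0.1  0.5 -0.  -0.3 -0.2]
bore [ 0.62651388 -0.02011563  0.19731175] [ 0.62674938 -0.02037708  0.17151175] [-0.0002355   0.00026144]
0 [[275.0, 305.0], [275.0, 490.0], [172.0, 399.0], [378.0, 399.0], [275.0, 190.0], [275.0, 596.0]]
0.0013 [[275.0, 290.0], [275.0, 476.0], [172.0, 384.0], [378.0, 384.0], [275.0, 174.0], [275.0, 582.0]]
0.002 [[275.0, 282.0], [275.0, 468.0], [172.0, 376.0], [378.0, 376.0], [275.0, 166.0], [275.0, 574.0]]
```

{"api": "arm_command", "payload": {"plan": [[0,-0.025,-0.02,0,-0.5],[0,-0.0467,-0.0383,0,-0.5],[0,-0.0467,-0.0383,0,-0.5],[0,-0.0467,-0.0383,0,-0.5],[0,-0.0467,-0.0383,0,-0.5]]}}

```text
time: 7.48
tool_pos: [0.5806, -0.0584, 0.1715]
ee_rot: [3.142, -0.001, 0.694]
wrist_force: [0.4, -0.2, -3.6]
width: 0.0356
```

Run:
```python
from h import *
o=robot.get_obs(); s=optics.snapshot("wrist"); print(o["tool_pos"],np.degrees(o["ee_rot"]),o["time"],o["wrist_force"],o["wrist_torque"],o["width"])
crop(s["image"],285,210,365,300,7,"w5d.png")
print((proj(s,[[.5801,-.0586,.125]],o)-[285,210])*7)
```

```text
[ 0.58059367 -0.05842104  0.17148306] [ 1.79997164e+02 -2.90679744e-02  3.97767765e+01] 7.475 [ 0.39237264 -0.16732573 -3.59139144] [-0.14489382 -0.0340899   0.00301695] 0.03559294262977089
[[269.0483755   82.41067656]]
```

View pics/w5d.png

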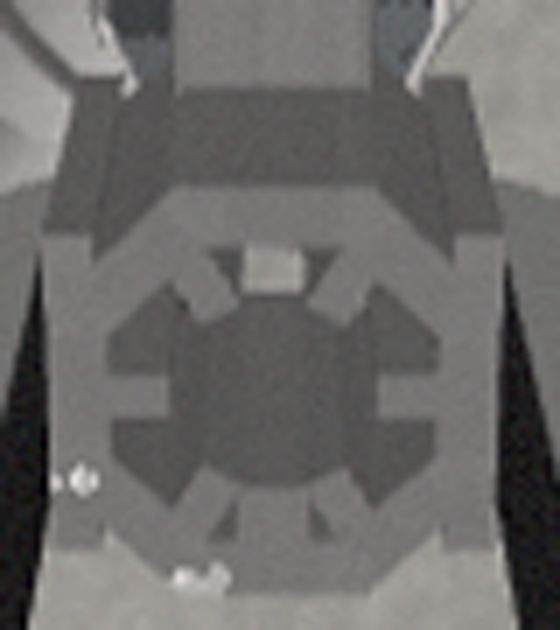

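{"api": "arm_command", "payload": {"plan": [[0,-0.0004,-0.0002,-0.015,0],[0,-0.0004,-0.0002,-0.03,0],[0,-0.0004,-0.0002,-0.04,0],[0,-0.0004,-0.0002,-0.048,0],[0,-0.0004,-0.0002,-0.048,0]]}}

```text
time: 8.15
tool_pos: [0.5799, -0.059, 0.1225]
ee_rot: [-3.141, -0.001, 0.693]
wrist_force: [3.1, 0.4, -5.3]
width: 0.0358
```

Run:
```python
from h import *
o=robot.get_obs(); s=optics.snapshot("wrist"); print(o["tool_pos"],np.degrees(o["ee_rot"]),o["time"],o["wrist_force"],o["wrist_torque"],o["width"])
crop(s["image"],285,210,365,300,7,"w6d.png")
```

```text
[ 0.57993554 -0.05899879  0.12252984] [-1.79989573e+02 -3.54569909e-02  3.97297189e+01] 8.15 [ 3.100672    0.41678862 -5.27228456] [-0.07614972 -0.6446255   0.02569813] 0.035755294670607285
```

View pics/w6d.png

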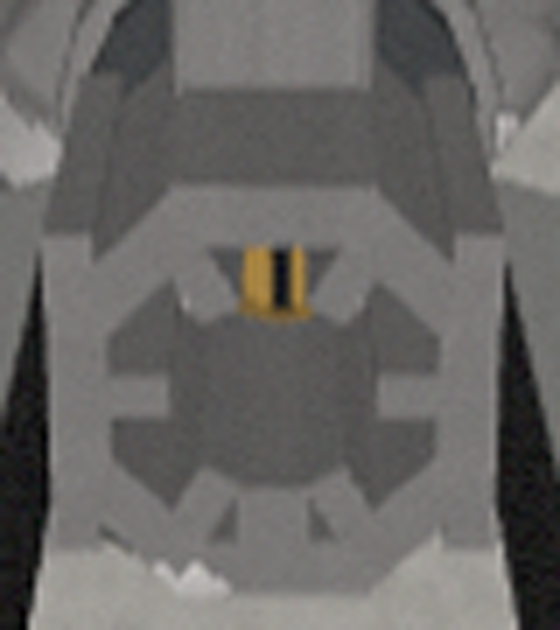

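{"api": "arm_command", "payload": {"plan": [[0,0.0005,0.0004,0,0],[0,0.0005,0.0004,-0.003,0],[0,0.0005,0.0004,-0.006,0],[0,0.0005,0.0004,-0.006,0]]}}

```text
time: 8.7
tool_pos: [0.58, -0.0589, 0.1172]
ee_rot: [3.142, 0.0, 0.693]
wrist_force: [1.1, -0.4, -4.2]
width: 0.0358
```

{"api": "arm_command", "payload": {"plan": [[0,0,0,-0.0015,0],[0,0,0,-0.003,0],[0,0,0,-0.003,0]]}}

```text
time: 9.07
tool_pos: [0.5801, -0.0588, 0.1144]
ee_rot: [-3.142, -0.0, 0.693]
wrist_force: [0.5, -0.5, -4.3]
width: 0.0355
```

{"api": "arm_command", "payload": {"plan": [[0,0,0,-0.002,0],[0,0,0,-0.004,0],[0,0,0,-0.004,0]]}}

```text
time: 9.45
tool_pos: [0.5802, -0.0588, 0.1103]
ee_rot: [3.142, -0.0, 0.693]
wrist_force: [0.8, 0.6, -3.2]
width: 0.036
```

{"api": "arm_command", "payload": {"plan": [[0,0,0,-0.002,0],[0,0,0,-0.004,0],[0,0,0,-0.005,0],[0,0,0,-0.005,0]]}}

```text
time: 9.95
tool_pos: [0.5802, -0.0588, 0.1054]
ee_rot: [3.142, -0.0, 0.693]
wrist_force: [1.6, -0.4, -4.1]
width: 0.0359
```

{"api": "arm_command", "payload": {"plan": [[0,0,0,-0.0015,0],[0,0,0,-0.003,0],[0,0,0,-0.003,0]]}}

```text
time: 10.32
tool_pos: [0.5802, -0.0588, 0.1024]
ee_rot: [3.142, -0.0, 0.693]
wrist_force: [2.0, -0.8, -2.7]
width: 0.0359
```

Run:
```python
from h import *
o=robot.get_obs(); s=optics.snapshot("wrist"); print(o["tool_pos"],np.degrees(o["ee_rot"]),o["time"],o["wrist_force"],o["wrist_torque"],o["width"])
cv2.imwrite("pics/w7.png",s["image"][:,:,::-1])
```

```text
[ 0.58018322 -0.05877986  0.10237705] [ 1.79995179e+02 -1.00707241e-02  3.97277929e+01] 10.325 [ 1.97084628 -0.82161573 -2.65444482] [-0.15239771 -0.40974857  0.01840564] 0.03586745918753482
```

View pics/w7.png

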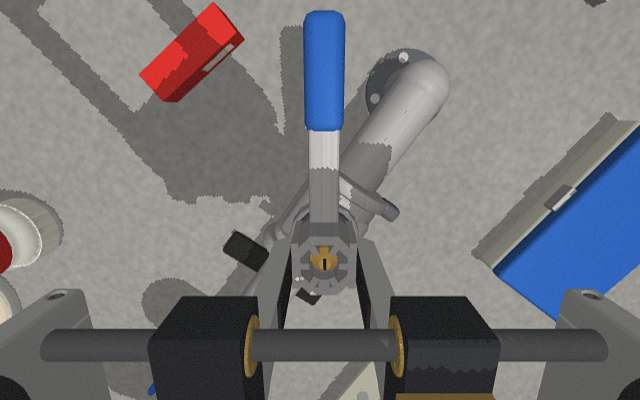

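{"api": "arm_command", "payload": {"plan": [[0,0,0,-0.0007,0],[0,0,0,-0.0007,0],[0,0,0,-0.0007,0]]}}

```text
time: 10.75
tool_pos: [0.5802, -0.0588, 0.1022]
ee_rot: [3.141, -0.0, 0.693]
wrist_force: [-0.7, -0.1, 0.1]
width: 0.036
```

Run:
```python
from h import *
o=robot.get_obs(); s=optics.snapshot("wrist"); im=s["image"].copy()
c0=np.array([.5801,-.0587])
R,cp=pose(s,o)
ims=[]
for a in (92,94,96):
    im=cv2.resize(s["image"][20:240,240:480,::-1],None,fx=2.2,fy=2.2,interpolation=cv2.INTER_CUBIC)
    d=np.array([np.cos(np.radians(a)),np.sin(np.radians(a))]); 
    for sg in (-1,0,1):
        L=[]
        for t in (.04,.125):
            A=np.r_[c0+d*t,.048]; v=cp-A; ax=np.r_[d,0]; n=np.cross(ax,v); n/=np.linalg.norm(n); 
            L.append(A+sg*.019*n)
        p=(proj(s,L,o)-[240,20])*2.2
        cv2.line(im,tuple(map(int,p[0])),tuple(map(int,p[1])),(0,0,255) if sg else (0,255,0),1)
    ims.append(im[:420,180:])
x=np.hstack([i[:, :] for i in ims]); x=cv2.resize(x,(800,int(x.shape[0]*800/x.shape[1]))); cv2.imwrite("pics/pipe.png",x)
for i,a in enumerate((92,94,96)): cv2.imwrite(f"pics/pipe{a}.png",ims[i])
```

```text
(no output)
```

View pics/pipe.png

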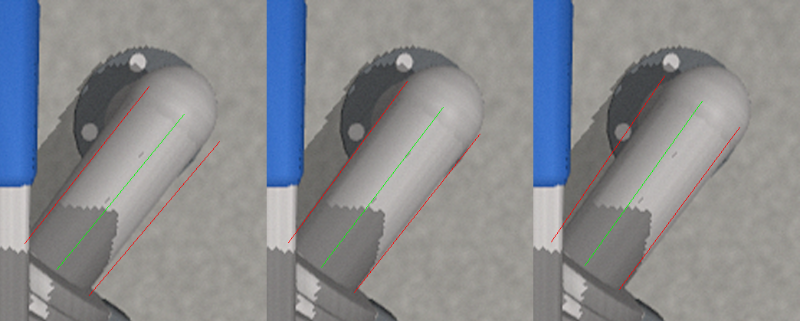

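{"api": "arm_command", "payload": {"plan": [[0,0,0,0,-1.5],[0,0,0,0,-3],[0,0,0,0,-4.5],[0,0,0,0,-6],[0,0,0,0,-6]]}}

```text
time: 11.42
tool_pos: [0.5805, -0.0589, 0.1022]
ee_rot: [3.141, -0.001, 0.589]
wrist_force: [1.6, -1.3, 0.8]
width: 0.0359
```

Run:
```python
from h import *
o=robot.get_obs(); print(o["tool_pos"],np.degrees(o["ee_rot"]),o["time"],o["wrist_force"],o["wrist_torque"],o["width"])
```

```text
[ 0.58050698 -0.05894393  0.10217409] [ 1.79945558e+02 -3.84239480e-02  3.37244510e+01] 11.425 [ 1.61354192 -1.2647959   0.76099965] [-0.33687059 -0.41177419  0.2423477 ] 0.03586818926850236
```

{"api": "arm_command", "payload": {"plan": [[0,0,0,0,-2.5],[0,0,0,0,-5],[0,0,0,0,-7.5],[0,0,0,0,-10],[0,0,0,0,-12.5],[0,0,0,0,-15],[0,0,0,0,-17.5],[0,0,0,0,-20],[0,0,0,0,-22],[0,0,0,0,-22]]}}

```text
time: 12.68
tool_pos: [0.58, -0.0591, 0.1022]
ee_rot: [3.141, 0.0, 0.205]
wrist_force: [0.0, -2.0, 3.6]
width: 0.0358
```

Run:
```python
from h import *
o=robot.get_obs(); s=optics.snapshot("wrist"); print(o["tool_pos"],np.degrees(o["ee_rot"]),o["time"],o["wrist_force"],o["wrist_torque"],o["width"])
cv2.imwrite("pics/w8.png",s["image"][:,:,::-1])
```

```text
[ 0.57998799 -0.0591406   0.10218661] [1.79958143e+02 1.25372049e-02 1.17272501e+01] 12.675 [ 0.04316296 -1.98959083  3.56737137] [-0.57376249  0.01063813  0.24976029] 0.03578745182511457
```

View pics/w8.png

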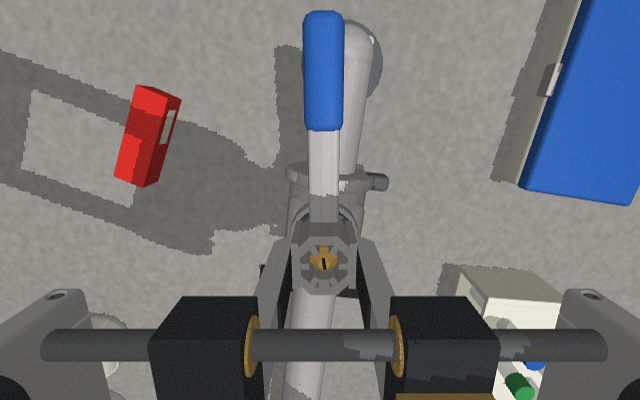

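{"api": "arm_command", "payload": {"plan": [[0,0,0,0,-1.5],[0,0,0,0,-3],[0,0,0,0,-4],[0,0,0,0,-4]]}}

```text
time: 13.22
tool_pos: [0.5799, -0.0591, 0.1022]
ee_rot: [3.141, 0.0, 0.134]
wrist_force: [-1.8, -2.4, 5.3]
width: 0.0358
```

Run:
```python
from h import *
o=robot.get_obs(); print(o["tool_pos"],np.degrees(o["ee_rot"]),o["time"],o["wrist_force"],o["wrist_torque"],o["width"])
```

```text
[ 0.57992375 -0.0591089   0.10217522] [1.79963348e+02 1.91511135e-02 7.67727299e+00] 13.225 [-1.78139708 -2.37829288  5.32601028] [-0.73218033  0.36836533  0.28941186] 0.035770587278569944
```

{"api": "arm_command", "payload": {"plan": [[0,0,0,0,-1],[0,0,0,0,-2],[0,0,0,0,-2]]}}

```text
time: 13.6
tool_pos: [0.5799, -0.0591, 0.1022]
ee_rot: [3.141, 0.0, 0.099]
wrist_force: [-2.5, -3.7, 5.3]
width: 0.036
```

Run:
```python
from h import *
o=robot.get_obs(); s=optics.snapshot("wrist");print(o["tool_pos"],np.degrees(o["ee_rot"]),o["time"],o["wrist_force"],o["wrist_torque"],o["width"])
cv2.imwrite("pics/w9.png",s["image"][:,:,::-1])
```

```text
[ 0.57986559 -0.05912373  0.10216166] [1.79962370e+02 2.61479016e-02 5.67803745e+00] 13.6 [-2.51074269 -3.65294179  5.33135203] [-0.75406544  0.36145915  0.27943057] 0.035966352350892794
```

View pics/w9.png

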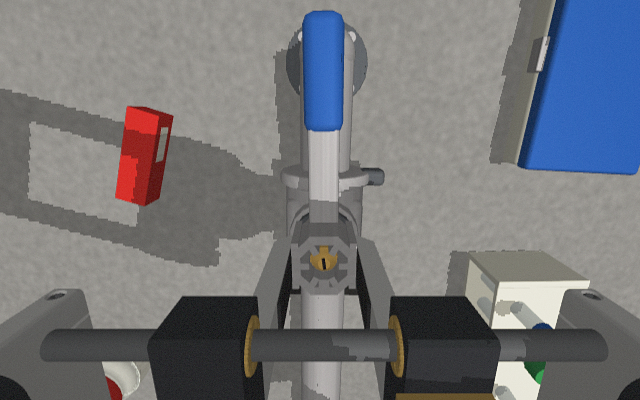

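{"api": "arm_command", "payload": {"plan": [[0.2,0,0,0,0],[0.5,0,0,0,0],[0.65,0,0,0,0],[0.65,0,0,0,0],[0.65,0,0,0.02,0],[0.65,0,0,0.05,0],[0.65,0,0,0.08,0],[0.65,0,0,0.12,0],[0.65,0,0,0.12,0],[0.65,0,0,0.12,0]]}}

```text
time: 14.9
tool_pos: [0.5798, -0.0585, 0.2206]
ee_rot: [-3.141, 0.001, 0.1]
wrist_force: [0.6, -0.7, -0.1]
width: 0.0614
```

Run:
```python
from h import *
o=robot.get_obs(); s=optics.snapshot("wrist");print(o["tool_pos"],np.degrees(o["ee_rot"]),o["time"],o["wrist_force"],o["width"])
cv2.imwrite("pics/w10.png",s["image"][:,:,::-1])
crop(s["image"],270,60,380,250,3,"w10c.png")
c=np.array([.5801,-.0588]);print("pred hub top, home:",proj(s,[[*c,.128]],o))
for a in (94.5,): print("pred end",proj(s,[[*(c+.132*np.array([np.cos(np.radians(a)),np.sin(np.radians(a))])),.108]],o))
```

```text
[ 0.57978492 -0.05854144  0.2206152 ] [-1.79961005e+02  7.68737350e-02  5.73159424e+00] 14.9 [ 0.61690931 -0.65120561 -0.05783143] 0.06135469383326173
pred hub top, home: [[323.90763917 204.94087157]]
pred end [[327.28133466  52.41387102]]
```

View pics/w10.png

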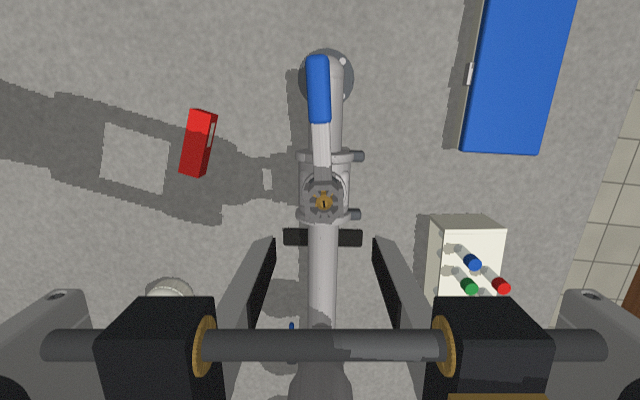

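View pics/w10c.png

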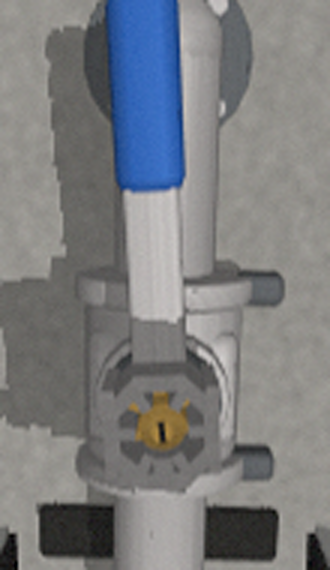

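Run:
```python
from h import *
o=robot.get_obs(); s=optics.snapshot("wrist")
crop(s["image"],290,40,360,135,6,"w10e.png")
h=atz(s,[(324,203.3)],.128,o)[0]; e=atz(s,[(317,56)],.108,o)[0]; print(h,e,np.linalg.norm((e-h)[:2]),np.degrees(np.arctan2(e[1]-h[1],e[0]-h[0])))
# pipe axis estimate from edges at rows in this view: compare model 92..97
R,cp=pose(s,o)
for a in (93,94,95,96):
    d=np.array([np.cos(np.radians(a)),np.sin(np.radians(a)),0]); out=[]
    for sg in (-1,1):
        for t in (.05,.11,-.09):
            A=np.r_[.5801,-.0588,.048]+d*t; n=np.cross(d,cp-A); n/=np.linalg.norm(n); out.append(proj(s,[A+sg*.019*n],o)[0].round(1).tolist())
    print(a,out)
```

```text
[ 0.57946698 -0.05687389  0.128     ] [0.56061807 0.0690518  0.108     ] 0.12732855890836034 98.51299096170825
93 [[309.8, 141.2], [311.8, 84.4], [305.9, 254.2], [343.5, 142.9], [347.2, 86.2], [336.1, 255.7]]
94 [[309.0, 141.5], [309.9, 84.6], [307.1, 254.5], [342.7, 142.6], [345.4, 85.8], [337.3, 255.5]]
95 [[308.2, 141.8], [308.1, 84.9], [308.4, 254.8], [341.9, 142.3], [343.6, 85.4], [338.6, 255.2]]
96 [[307.4, 142.1], [306.4, 85.2], [309.6, 255.1], [341.2, 142.0], [341.8, 85.1], [339.8, 255.0]]
```

View pics/w10e.png

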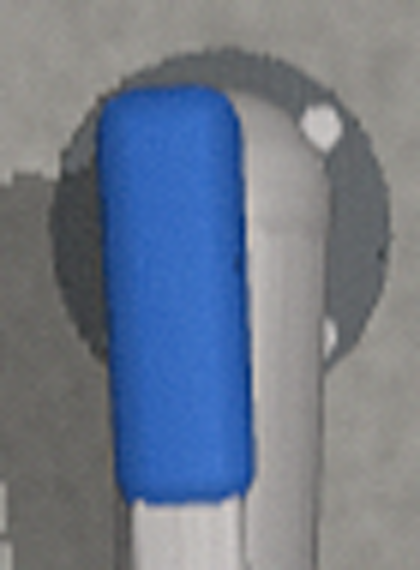

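Run:
```python
from h import *
s=optics.snapshot("side"); crop(s["image"],270,120,430,240,5,"s1.png")
```

```text
(no output)
```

View pics/s1.png

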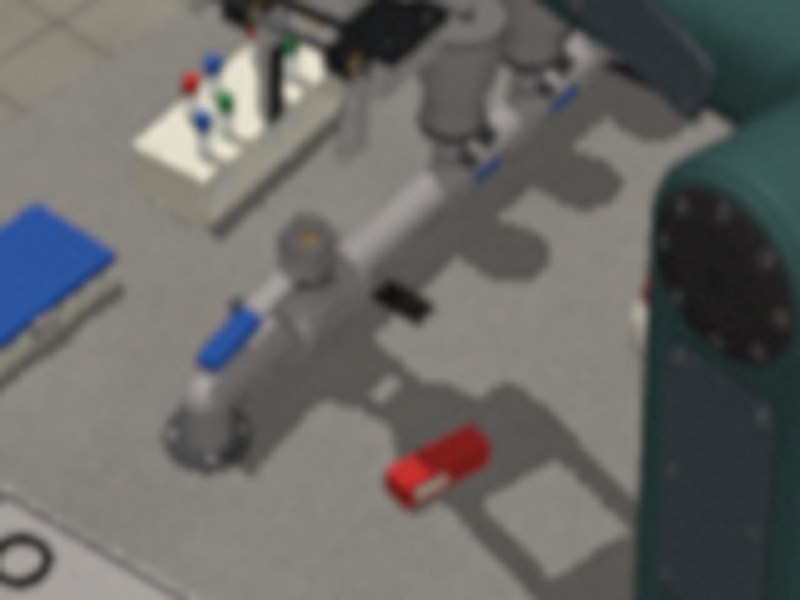

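```bash
python3 -c "
from bench import robot
print(robot.get_obs()['wrist_force']); print(robot.close_job())"
```

```text
[ 0.19459761  0.28101738 -0.44888376]
the job is handed in; nothing more can be done
None
```

The lever from the tray is back on the valve stem, seated, swung to the open position and released. I handed the job in at about 15 s of the 72 s allowed.

- **Right lever:** Of the three blue-gripped levers, I took the one in the tray. Its hub-to-end length measured 131 mm against the 132 mm given; the two on the bench are clearly shorter.
- **Fit:** I set the lever over the stem with its arm along the black slot, at about 130° in the world frame. It slid down past the splines with no more than a few newtons on the wrist. The wrist force then rose by about 3 N as it met the shoulder, with the hub underside worked out at about 92 mm.
- **Swing:** Turning it took about 0.25–0.3 N m, and it never reached the stop. While gripped, the arm was within about 1° of the pipe.
- **Last checks:** After I let go, the lever sprang back a few degrees. The wrist picture then put its arm at about 98.5° against the pipe's 94.7°, so it is roughly 4° off. That leaves the arm's end about 9 mm from the pipe's line, and the limit is 18 mm. I left it there instead of nudging it closer.
- **Clear of contact:** The wrist force was near zero with the gripper raised clear. I noticed nothing else disturbed, but did not measure the other items' positions again.
- **Disagreement:** The first top-camera estimate of the stem was about 7 mm from the wrist-camera one. I used the wrist camera, and the fit confirmed it.

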